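Clear the timer off the block heater and hold its lid open

ROBOT

A 6-joint arm with a two-finger parallel gripper is mounted at the origin on a cart in front of the work surface, level with it; the furniture and walls round the work are solid. World frame = base frame: x ahead of the robot, y to its left, z up, the work surface at z = 0. Lengths are in m, angles in rad, forces in N, time in s.
With the tool pointing down it reaches from about 0.3 to 0.775 m from the base axis. Payload 14.6 kg.
Tool frame: the origin (TCP) lies midway between the tips of the shut fingers; the grasp point (between the pads) lies 19 mm behind it; z points along the fingers, y is the line along which they close (so a half turn about z gives the same grasp; the last joint's range is limited). The gripper opens to 94 mm and grips with 3 to 60 N. Pads are 16 mm wide; open, the fingers measure 119 mm over their backs; the gripper's body (75 mm by 177 mm) begins 78 mm behind the grasp point.
Start: joints at [-1.217, 0.3, 1.521, -0, 1.321, -0.067], TCP at [0.225, -0.502, 0.205] pointing down, gripper open.
Joint ranges: [-3.03, 3.03], [-0.79, 2.21], [0.23, 2.52], [-1.04, 4.18], [0, 3.07], [-2.55, 2.55]. Speed limits (rad/s): [2.22, 2.22, 2.57, 3.14, 3.14, 3.14].

INTERFACE

Orientations are given as [roll, pitch, yaw] about the fixed x, y, z axes, in that order (R = Rz(yaw) Ry(pitch) Rx(roll)).
In Python, from station import ctrl gives the robot as it stands. The module is installed in compiled form; this text tells all that it offers.
- The arm moves only by the tool servo_tool, never from a script. Its argument "plan" is a list of rows, each a list of 7 numbers: the opening in per cent of the stroke, from 0 (shut) to 100 (fully open), then the shift along the tool's x, y, z in m, then the turn, a rotation vector about the tool's x, y, z in rad. A call has exactly 8 rows; each row shifts and turns the commanded pose from where the row before left it, along the tool's axes as they then stand; what a row does not reach is not made up. A row lasts 1/8 s, in which the tool goes at most 62.5 mm and 10.7 degrees, less where a joint would pass 70% of its speed; a pose out of reach is approached as far as the arm can. A call with a gripper value outside its range is refused whole. The fingers move at their own pace and stop on an object; "force" is the grip in N (left out, the last holds). Time passes only in rows, so rows that do not move let the fingers close, or fill a call up. It gives the time, the measured TCP pose, the force, the opening and the grip force at its end, in the units of the state.
- ctrl.get_obs(): the state, without advancing time (a new reading comes with each control period).
- ctrl.camera(name): name is "side" or "top"; returns a dict with "pixels" (400x640x3 uint8, red, green, blue), "z_map" (400x640 float32, m along the optical axis (not along the pixel's ray), 0 where there is no reading), "mtx" (3x3 intrinsics, pixels), "pose" (4x4, takes a point from camera to world coordinates). Camera axes: x right, y up, looking along -z (the intrinsics and any distortion apply to the point x, -y, -z); pixel columns grow to the right and rows downward; lengths in m; the calibration is good to about 2 mm. A picture is of the moment at which its call begins.
- ctrl.hand_in(): hands the job in; it is judged then, once.
The state is a dict: "time_s": time; "qpos": joint angles; "joint_vel": joint speeds; "tau": joint torques, N m; "ee_pos": TCP position; "eef_rot": TCP orientation; "force": force on the tool from outside, world axes, zero at the start; "moment": the same for the moment, N m; "grip_width": finger opening in m; "grip_force": force on a finger pad.
Only numpy, scipy, OpenCV 4.12 (cv2) and the standard library are available. Lean on these libraries where they do the work, as an engineer would, in place of code of your own. Each camera call takes 0.05 s, during which the arm holds its last target. There are 200 camera calls.

TASK

I need to load the wells of the block heater (small white box with a blue lid). First take the timer off its lid and set it down (do not drop it), face up, on the middle of the black mat; then lift the lid by its black tongue and hold it open at 60 degrees. The lid falls shut if let go, so finish while still holding it there with the gripper; leave the beaker, the white sample rack and the grey tube cassette that stand round it where they are.

Things in the scene. Friction and masses are not known exactly. Their poses are not given: they have to be found in the camera images.
- heater: dry-block heater fixed to the bench: a white cabinet 190 (x) x 160 (y) x 97 mm under a blue lid. Origin: centre of its underside, on the bench; x points from its front panel to its back, z up; yaw within 0.25 rad of the world frame. Lid: flat plate 172 x 150 x 14 mm, 0.25 kg, its flat top 113 mm above the bench when shut.
- lid (a joint): angle of the blue lid in rad: 0 shut (firm stop), grows as the front edge rises, stop at 1.6; 60 degrees = 1.047. Hinged at the back about an axis along the heater's y. Its weight and a weak spring push it shut (1 to 2 N at the tongue, hardly any friction in the hinge), so it falls shut from any angle when let go.
- lid_hinge (a point): point on the lid's hinge axis at its middle: 85 mm behind the heater's centre (+x of the heater), 100 mm above the bench. The axis runs along the heater's y.
- lid_grip (a point): grip point in the black tongue on the lid's front edge: a flat bar 30 mm wide (y), 12 mm thick, standing out 47 mm, its free end 19 mm beyond this point. The frame turns with the lid; the point lies 203 mm in front of the hinge axis and 6 mm above it (lid frame), so 106 mm above the bench when shut. Pinched across its width, the tongue can turn between the fingers.
- timer: small white laboratory timer, 60 (x) x 66 (y) x 18 mm, light, with a display and keys on top; starts lying face up on the lid. Origin: centre of its underside; z points out of its face. It is gripped across its 60 mm (x).
- mat: square black rubber mat, 110 x 110 x 3 mm, fixed flat on the bench, to the left or the right of the heater. Origin: centre of its underside, on the bench.
- beaker: white beaker, 65 mm across, 80 mm high, standing on the bench on the side of the heater where the mat is not; to be left alone. Origin: centre of its underside.
- sample_rack: white sample rack, 27 (x) x 140 (y) x 58 mm, standing on the bench to the left of the heater; to be left alone. Origin: centre of its underside.
- cassette: dark grey tube cassette, 31 (x) x 133 (y) x 68 mm, standing on the bench at the far left; to be left alone. Origin: centre of its underside.
There are look-alikes about, which are no part of the job. There is more than one size of the timer; the job needs the largest.

How it is judged:
By the outcome, as a careful person would: the job done as asked, in the order asked, and still so for the second after the job is handed in, while the arm keeps its last pose, push and grip.
It also fails if it takes over 51 s, if anything falls off the work surface, if the arm or the gripper's body presses on something with over 40 N, if the wrist force passes 120 N, or if a joint passes its speed limit or range.

## Working session

There is one attempt and no reset: what is moved stays moved. The work goes in short steps, Python scripts to look and compute and a tool call to move; the robot and the scene stay as the last step left them, time stands still between calls to the robot, and variables do not carry over. Pictures are saved under pics/ and viewed, at most 10 in all, crops included, and the job is handed in when it is done.

Besides the shell and the picture viewer there is one more tool, called after "Request:" as name([rows], argument=value, ...), one row to a line, values as JSON. servo_tool: Moves the arm, as the interface text tells. Its arguments: {"type":"object","properties":{"plan":{"type":"array","items":{"type":"array","items":{"type":"number"}}},"force":{"type":"number"}},"required":["plan"]}

```bash
mkdir -p pics; cat > h.py <<'E'
import numpy as np, cv2
from station import ctrl
def shot(n):
    c=ctrl.camera(n); np.savez(f'/tmp/{n}.npz',**{k:c[k] for k in('pixels','z_map','mtx','pose')}); return c
def cloud(c):
    z=c['z_map'].astype(float); K=c['mtx']; v,u=np.mgrid[:400,:640]
    p=np.stack([(u-K[0,2])/K[0,0]*z,-(v-K[1,2])/K[1,1]*z,-z],-1)
    w=p@c['pose'][:3,:3].T+c['pose'][:3,3]; w[z==0]=np.nan; return w
E
python3 - <<'E'
from h import *
for n in('top','side'):
    c=shot(n); cv2.imwrite(f'pics/{n}0.png',c['pixels'][:,:,::-1]); print(n,c['mtx'].round(1).tolist(),c['pose'].round(3).tolist(),c.keys())
print(ctrl.get_obs())
E
```

```text
top [[426.9, 0.0, 319.9], [0.0, 426.9, 205.7], [0.0, 0.0, 1.0]] [[0.018, 0.996, -0.086, 0.473], [-1.0, 0.02, 0.021, 0.276], [0.022, 0.086, 0.996, 1.191], [0.0, 0.0, 0.0, 1.0]] dict_keys(['pixels', 'z_map', 'mtx', 'pose'])
side [[412.8, 0.0, 319.5], [0.0, 412.8, 197.0], [0.0, 0.0, 1.0]] [[-0.932, -0.274, 0.239, 0.863], [0.363, -0.689, 0.627, 0.988], [-0.007, 0.671, 0.742, 0.95], [0.0, 0.0, 0.0, 1.0]] dict_keys(['pixels', 'z_map', 'mtx', 'pose'])
{'time_s': 0.1, 'qpos': array([-1.21658939e+00,  3.00410599e-01,  1.52148703e+00,  7.05405505e-06,
        1.32068293e+00, -6.65972661e-02]), 'joint_vel': array([ 2.36885087e-05, -6.89175361e-04, -1.39600801e-03, -1.58827425e-03,
       -7.15138580e-04, -8.88100432e-04]), 'tau': array([ 7.48861180e-05, -5.32646370e+01, -3.53283048e+01,  7.09125493e-02,
        2.34738673e-02, -6.74918101e-05]), 'ee_pos': array([ 0.22459669, -0.50181339,  0.2049593 ]), 'eef_rot': array([-3.14060740e+00, -7.25606009e-05,  4.20802420e-01]), 'force': array([ 0.08106257,  0.21576592, -0.03579308]), 'moment': array([ 0.02698455, -0.01302774,  0.03216299]), 'grip_force': 0.0, 'grip_width': 0.09406492167871316}
```

View pics/top0.png

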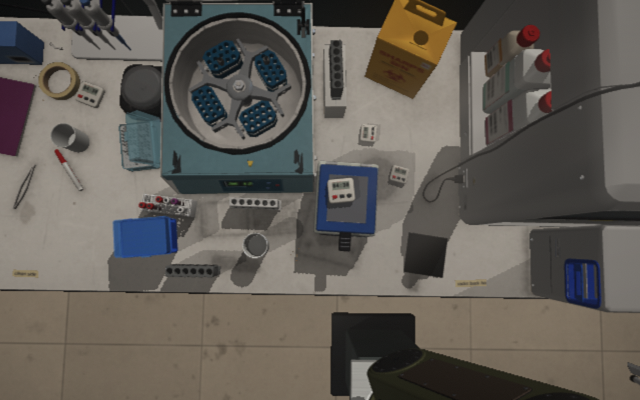

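View pics/side0.png

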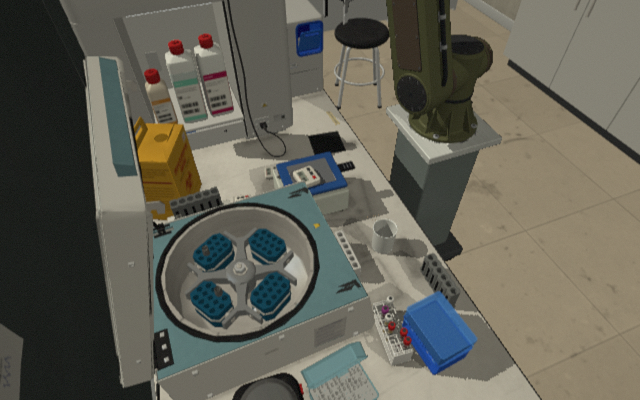

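Timer candidates in the top image are (341,190) on the lid, (369,133), (399,174) and (90,93). I choose (341,190), which lies on the heater lid. Blue-lidded look-alikes are the tub at (145,237) and the box at (583,280). The heater is at (347,200), its tongue at (345,241), and the mat at (426,255).

```bash
cat > m.py <<'E'
from h import *
c=dict(np.load('/tmp/top.npz')); w=cloud(c); px=c['pixels'].astype(int); hsv=cv2.cvtColor(c['pixels'],cv2.COLOR_RGB2HSV)
roi=np.zeros((400,640),bool); roi[120:300,300:460]=1
def rect(m,name):
    n,l,s,_=cv2.connectedComponentsWithStats(m.astype(np.uint8)); k=1+s[1:,4].argmax(); m=(l==k)
    p=w[m]; r=cv2.minAreaRect(p[:,:2].astype(np.float32)*1000); print(name,m.sum(),'z',np.nanmedian(p[:,2]).round(4),'rect mm',r, 'mean',np.nanmean(p,0).round(4)); return m
z=w[:,:,2]; ok=np.isfinite(z)
lidbox=np.zeros_like(roi); lidbox[155:250,310:385]=1
rect(lidbox&ok&(z>.105)&(z<.121)&(hsv[:,:,0]>105)&(hsv[:,:,0]<125)&(hsv[:,:,1]>120),'lidblue')
rect(lidbox&ok&(z>.098)&(z<.135),'lid+')
rect(lidbox&ok&(z>.122)&(z<.14),'timer')
t=np.zeros_like(roi); t[233:256,330:360]=1
rect(t&ok&(z>.095)&(z<.125)&(px.sum(2)<200),'tongue')
t=np.zeros_like(roi); t[225:285,395:455]=1
rect(t&ok&(abs(z)<.015)&(px.sum(2)<170),'mat')
for n,(a,b,e,f) in dict(t2=(120,148,355,385),t3=(160,190,388,412),t4=(75,110,75,108)).items():
    t=np.zeros_like(roi); t[a:b,e:f]=1; rect(t&ok&(z>.008)&(z<.04),n)
for n,(a,b,e,f) in dict(beaker=(225,265,235,275),rack=(190,212,222,285)).items():
    t=np.zeros_like(roi); t[a:b,e:f]=1; rect(t&ok&(z>.045)&(z<.1),n)
cv2.imwrite('pics/crop.png',cv2.resize(c['pixels'][155:285,300:460,::-1],None,fx=4.5,fy=4.5,interpolation=cv2.INTER_CUBIC))
E
python3 m.py
```

```text
lidblue 1731 z 0.1127 rect mm ((585.7587890625, 185.77679443359375), (146.0736083984375, 167.82882690429688), 87.43438720703125) mean [0.5828 0.1881 0.1127]
lid+ 4175 z 0.1132 rect mm ((569.3068237304688, 187.09112548828125), (150.2697296142578, 224.99517822265625), 87.50702667236328) mean [0.5813 0.1874 0.115 ]
timer 613 z 0.1285 rect mm ((605.6113891601562, 203.5828094482422), (60.328163146972656, 65.88420867919922), 5.688724517822266) mean [0.6053 0.2038 0.1285]
tongue 215 z 0.1115 rect mm ((476.7048034667969, 191.15235900878906), (43.0556755065918, 30.75999641418457), 0.4705892503261566) mean [0.4767 0.1916 0.1114]
mat 1525 z 0.0028 rect mm ((444.0548400878906, -44.85791778564453), (111.13946533203125, 111.09850311279297), 82.02595520019531) mean [ 0.4442 -0.0436  0.0028]
t2 248 z 0.0116 rect mm ((783.9230346679688, 120.29414367675781), (43.311241149902344, 48.9156494140625), 86.3436279296875) mean [0.7837 0.1206 0.0118]
t3 248 z 0.0118 rect mm ((668.6560668945312, 32.519615173339844), (49.28667068481445, 43.874717712402344), 76.44485473632812) mean [0.6687 0.0325 0.012 ]
t4 509 z 0.0154 rect mm ((877.3811645507812, 907.7164306640625), (75.06163024902344, 60.11479568481445), 69.20494079589844) mean [0.8755 0.9035 0.0154]
beaker 150 z 0.0764 rect mm ((463.6243591308594, 421.71527099609375), (61.96748352050781, 62.51385498046875), 1.6669437885284424) mean [0.4631 0.4282 0.0706]
rack 299 z 0.0573 rect mm ((576.5496826171875, 431.4107971191406), (127.40472412109375, 24.327585220336914), 88.47325897216797) mean [0.5767 0.4317 0.0564]
```

View pics/crop.png

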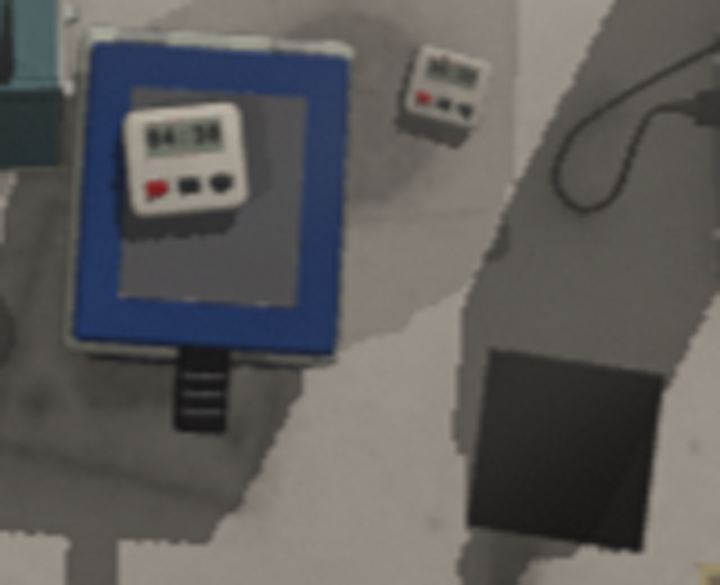

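The crop confirms the choice: the 60 x 66 mm timer on the lid at crop (187,160), with the tongue at (200,388) and the mat at (567,450). The two small timers nearby measure 43 x 49 mm. Next I check obstacle heights along the route.

```bash
python3 - <<'E'
from h import *
W=[]
for n in('top','side'):
    W.append(cloud(dict(np.load(f'/tmp/{n}.npz'))).reshape(-1,3))
w=np.vstack(W); w=w[np.isfinite(w).all(1)]
print('rows x .30..,cols y from .40 down to -.6, max z cm')
ys=np.arange(.40,-.61,-.05); print('      ',*['%4d'%round(y*100) for y in ys])
for x in np.arange(.25,.85,.05):
    r=[]
    for y in ys:
        s=w[(abs(w[:,0]-x)<.025)&(abs(w[:,1]-y)<.025),2]; r.append('%4d'%round(100*np.percentile(s,99)) if len(s)>3 else '   .')
    print('%.2f  '%x,*r)
E
```

```text
rows x .30..,cols y from .40 down to -.6, max z cm
         40   35   30   25   20   15   10    5    0   -5  -10  -15  -20  -25  -30  -35  -40  -45  -50  -55  -60
0.25    -75  -75  -75  -75  -75  -75  -75   50   55   61   59  -75  -75  -75  -75  -75    9    1  -75   27  -75
0.30      .    .    .    .    .    .    .    .    .   62   63    .    .    .    .    .    .    .    .    .    .
0.35      1    1    1    0    1    1    1    1    1    1    1    1    1    1   28   31   32   32   31    .    .
0.40      1    1    1    0    1    1    0    1    1    1    1    1    1    1   30   31   32   32   32    .    .
0.45      8    0    1    0   11    1    1    0    1    1    1    1    1    1   29   31   32   32   32    .    .
0.50      8    1    1   12   12   12   12    1    1    1    1    1    1    1    0   31   32    .    .    .    .
0.55      6    6    1   12   13   12   12    1    0    1   59   62   62   47   47   41   33   23   21    .    .
0.60      9    9    8   13   13   13   12    1    1    8   59   62   62    .    .    .    .    .    .    .    .
0.65     19   19   19   19   13   12   12    2    2    9   59   62   62    .    .    .    .    .    .    .    .
0.70     19   19   19   19   11   11    9    1    2    1   60   62   62   45   43   41   39    .    .    .    .
0.75     17   19   19   19    0    1    2    1    1    0   59   62   62   34    .    .   39    .    .    .    .
0.80     17   17   19   17    0    1    2    1    0    1   59   62   62   34   13   13   39    .    .    .    .
```

Request:
servo_tool([
  [100,0,0,-0.04,0,0,0],
  [100,0,0,-0.04,0,0,0],
  [100,0,0,-0.04,0,0,0],
  [100,0,0,-0.04,0,0,-0.18],
  [100,0,0,0,0,0,-0.18],
  [100,0,0,0,0,0,-0.18],
  [100,0,0,0,0,0,-0.18],
  [100,0,0,0,0,0,-0.18],
], force=20)

```text
time_s: 1.1
ee_pos: [0.2246, -0.502, 0.3651]
eef_rot: [-3.141, -0.001, 1.327]
force: [-0.0, 0.7, -1.0]
grip_width: 0.0938
grip_force: 0.0
```

Request:
servo_tool([
  [100,0,0,0,0,0,-0.175],
  [100,0,0,0,0,0,-0.174],
  [100,0.054,0.0204,0,0,0,0],
  [100,0.054,0.0204,0,0,0,0],
  [100,0.054,0.0204,0,0,0,0],
  [100,0.054,0.0204,0,0,0,0],
  [100,0.054,0.0204,0,0,0,0],
  [100,0.054,0.0204,0,0,0,0],
])

```text
time_s: 2.1
ee_pos: [0.3144, -0.1657, 0.3653]
eef_rot: [3.142, -0.0, 1.669]
force: [0.6, -0.3, 1.0]
grip_width: 0.094
grip_force: 0.0
```

Request:
servo_tool([
  [100,0.054,0.0204,0,0,0,0],
  [100,0.054,0.0204,0,0,0,0],
  [100,0.054,0.0204,0,0,0,0],
  [100,0,0,0,0,0,0],
  [100,0,0,0,0,0,0],
  [100,0,0,0,0,0,0],
  [100,0,0,0,0,0,0],
  [100,0,0,0,0,0,0],
])

```text
time_s: 3.1
ee_pos: [0.3593, -0.0008, 0.3655]
eef_rot: [3.141, 0.0, 1.668]
force: [0.0, 0.0, 0.5]
grip_width: 0.0938
grip_force: 0.0
```

Request:
servo_tool([
  [100,0.03,0.044,0,0,0,0],
  [100,0.03,0.044,0,0,0,0],
  [100,0.03,0.044,0,0,0,0],
  [100,0.03,0.044,0,0,0,0],
  [100,0.03,0.044,0,0,0,0],
  [100,0.0295,0.045,0.03,0,0,0],
  [100,0,0,0.05,0,0,0],
  [100,0,0,0.05,0,0,0],
])

```text
time_s: 4.1
ee_pos: [0.6055, 0.2045, 0.2329]
eef_rot: [-3.14, 0.0, 1.67]
force: [1.8, 0.0, 0.3]
grip_width: 0.0941
grip_force: 0.0
```

```bash
python3 - <<'E'
from h import *
print({k:ctrl.get_obs()[k].round(4) for k in('ee_pos','eef_rot')})
c=shot('side'); cv2.imwrite('pics/s1.png',cv2.resize(c['pixels'][120:260,230:400,::-1],None,fx=4,fy=4))
E
```

```text
{'ee_pos': array([0.6055, 0.2045, 0.2329]), 'eef_rot': array([-3.1405e+00,  2.0000e-04,  1.6697e+00])}
```

View pics/s1.png

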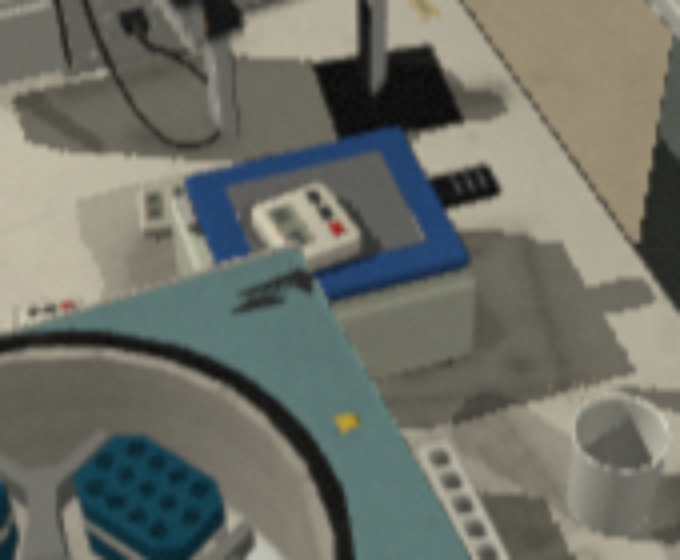

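```bash
python3 - <<'E'
from h import *
c=shot('top')
import sys
w=np.load('/tmp/top.npz'); 
# use the side view (arm mostly out of the way) points near the centrifuge corner
w=cloud(dict(np.load('/tmp/side.npz'))).reshape(-1,3); w=w[np.isfinite(w).all(1)]
s=w[(w[:,0]>.5)&(w[:,0]<.72)&(w[:,1]>.15)&(w[:,1]<.30)&(w[:,2]>.14)&(w[:,2]<.23)]
print(len(s),'min x,y',s.min(0).round(3),'max',s.max(0).round(3))
for y in(.22,.23,.24,.25,.27): 
    q=s[s[:,1]<y]; print(y,len(q),q.min(0).round(3) if len(q) else '', q[:,2].max().round(3) if len(q) else '')
E
```

```text
279 min x,y [0.63  0.267 0.178] max [0.72 0.3  0.19]
0.22 0  
0.23 0  
0.24 0  
0.25 0  
0.27 3 [0.647 0.267 0.182] 0.185
```

Request:
servo_tool([
  [100,-0.001,0,0.04,0,0,0],
  [100,0,0,0.04,0,0,0],
  [100,0,0,0.02,0,0,0],
  [100,0,0,0.01,0,0,0],
  [100,0,0,0.006,0,0,0],
  [100,0,0,0,0,0,0],
  [60,0,0,0,0,0,0],
  [50,0,0,0,0,0,0],
], force=20)

```text
time_s: 5.2
ee_pos: [0.6056, 0.2036, 0.1201]
eef_rot: [3.141, -0.0, 1.67]
force: [0.1, -0.0, 0.1]
grip_width: 0.0773
grip_force: 0.0
```

Request:
servo_tool([
  [50,0,0,0,0,0,0],
  [50,0,0,0,0,0,0],
  [50,0,0,0,0,0,0],
  [50,0,0,0,0,0,0],
  [50,0,0,0,0,0,0],
  [50,0,0,0,0,0,0],
  [50,0,0,0,0,0,0],
  [50,0,0,0,0,0,0],
])

```text
time_s: 6.2
ee_pos: [0.6054, 0.2036, 0.1196]
eef_rot: [3.141, -0.0, 1.67]
force: [-1.2, -0.7, 3.9]
grip_width: 0.0598
grip_force: 20.0
```

Request:
servo_tool([
  [50,0,0,-0.01,0,0,0],
  [50,0,0,-0.03,0,0,0],
  [50,0,0,-0.04,0,0,0],
  [50,0,0,-0.04,0,0,0],
  [50,-0.02,-0.015,0,0,0,0],
  [50,-0.035,-0.028,0,0,0,0],
  [50,-0.035,-0.028,0,0,0,0],
  [50,-0.035,-0.028,0,0,0,0],
])

```text
time_s: 7.2
ee_pos: [0.5183, 0.0683, 0.2399]
eef_rot: [3.141, 0.0, 1.67]
force: [1.6, -0.5, -0.5]
grip_width: 0.0597
grip_force: 20.0
```

Request:
servo_tool([
  [50,-0.035,-0.028,0,0,0,0],
  [50,-0.035,-0.028,0,0,0,0],
  [50,-0.02,-0.016,0,0,0,0],
  [50,-0.0163,-0.0142,0,0,0,0],
  [50,0,0,0.01,0,0,-0.166],
  [50,0,0,0.02,0,0,-0.166],
  [50,0,0,0.025,0,0,-0.166],
  [50,0,0,0.025,0,0,-0.166],
])

```text
time_s: 8.2
ee_pos: [0.444, -0.045, 0.1592]
eef_rot: [3.141, 0.001, 2.339]
force: [0.1, -0.7, -0.1]
grip_width: 0.0596
grip_force: 20.0
```

Request:
servo_tool([
  [50,0,0,0.025,0,0,-0.166],
  [50,0,0,0.025,0,0,-0.166],
  [50,0,0,0.025,0,0,-0.166],
  [50,0,0,0.025,0,0,-0.166],
  [50,0,0,0.01,0,0,0],
  [50,0,0,0.01,0,0,0],
  [50,0,0,0,0,0,0],
  [50,0,0,0,0,0,0],
])

```text
time_s: 9.2
ee_pos: [0.4443, -0.045, 0.0401]
eef_rot: [-3.142, 0.001, 2.997]
force: [-0.1, 0.0, -0.8]
grip_width: 0.0599
grip_force: 20.0
```

```bash
python3 - <<'E'
from h import *
o=ctrl.get_obs(); print({k:np.round(o[k],4) for k in('ee_pos','eef_rot','force','grip_width','grip_force')})
c=shot('side'); cv2.imwrite('pics/s2.png',cv2.resize(c['pixels'][90:230,240:410,::-1],None,fx=4,fy=4))
E
```

```text
{'ee_pos': array([ 0.4443, -0.045 ,  0.0401]), 'eef_rot': array([-3.1415e+00,  1.0000e-03,  2.9967e+00]), 'force': array([-0.1004,  0.0489, -0.8085]), 'grip_width': np.float64(0.0599), 'grip_force': np.float64(19.9901)}
```

View pics/s2.png

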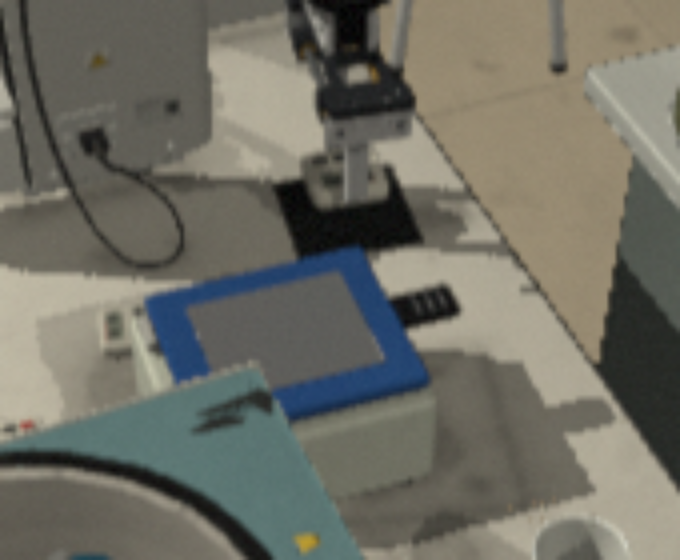

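The timer is held level over the mat, at crop (345,180). I lower it slowly.

Request:
servo_tool([
  [50,0,0,0.01,0,0,0],
  [50,0,0,0.01,0,0,0],
  [50,0,0,0.005,0,0,0],
  [50,0,0,0.002,0,0,0],
  [50,0,0,0.001,0,0,0],
  [50,0,0,0.001,0,0,0],
  [50,0,0,0,0,0,0],
  [50,0,0,0,0,0,0],
])

```text
time_s: 10.25
ee_pos: [0.444, -0.0449, 0.0106]
eef_rot: [3.142, 0.0, 2.998]
force: [0.0, -1.5, -1.0]
grip_width: 0.0594
grip_force: 20.0
```

Request:
servo_tool([
  [50,0,0,0.0005,0,0,0],
  [50,0,0,0.0005,0,0,0],
  [50,0,0,0.0005,0,0,0],
  [50,0,0,0,0,0,0],
  [50,0,0,0,0,0,0],
  [50,0,0,0,0,0,0],
  [50,0,0,0,0,0,0],
  [50,0,0,0,0,0,0],
])

```text
time_s: 11.25
ee_pos: [0.444, -0.0449, 0.0095]
eef_rot: [-3.142, 0.0, 2.998]
force: [-4.0, 0.9, 10.7]
grip_width: 0.0596
grip_force: 20.0
```

Request:
servo_tool([
  [50,0,0,-0.0004,0,0,0],
  [58,0,0,0,0,0,0],
  [70,0,0,0,0,0,0],
  [85,0,0,0,0,0,0],
  [90,0,0,0,0,0,0],
  [90,0,0,0,0,0,0],
  [90,0,0,0,0,0,0],
  [90,0,0,-0.01,0,0,0],
])

```text
time_s: 12.25
ee_pos: [0.4436, -0.0448, 0.0193]
eef_rot: [3.142, -0.001, 2.998]
force: [-0.4, 0.2, -0.0]
grip_width: 0.0849
grip_force: 0.0
```

Request:
servo_tool([
  [90,0,0,-0.03,0,0,0],
  [90,0,0,-0.05,0,0,0],
  [90,0,0,-0.05,0,0,0],
  [90,0,0,-0.05,0,0,0],
  [90,0,0,0,0,0,-0.096],
  [90,0,0,0,0,0,0],
  [90,0,0,0,0,0,0],
  [90,0,0,0,0,0,0],
])

```text
time_s: 13.25
ee_pos: [0.4438, -0.0449, 0.199]
eef_rot: [3.141, -0.001, 3.093]
force: [-0.2, 0.4, -0.7]
grip_width: 0.0847
grip_force: 0.0
```

Request:
servo_tool([
  [90,-0.002,0.03,0,0,0,0],
  [90,-0.003,0.05,0,0,0,0],
  [90,-0.003,0.05,0,0,0,0],
  [90,-0.003,0.05,0,0,0,0],
  [70,-0.0027,0.04,0,0,0,0],
  [60,0,0.017,0.02,0,0,0],
  [60,0,0,0.02,0,0,0],
  [60,0,0,0,0,0,0],
])

```text
time_s: 14.25
ee_pos: [0.4682, 0.1911, 0.158]
eef_rot: [-3.14, -0.003, 3.094]
force: [0.2, 0.7, -0.8]
grip_width: 0.0567
grip_force: 0.0
```

```bash
python3 - <<'E'
from h import *
o=ctrl.get_obs(); print({k:np.round(o[k],4) for k in('ee_pos','eef_rot','force')})
c=shot('top'); w=cloud(c); shot('side'); s=np.load('/tmp/side.npz')
a=c['pixels'][150:290,310:470,::-1]; b=s['pixels'][100:240,240:400,::-1]
cv2.imwrite('pics/s3.png',cv2.resize(np.hstack([a,b]),None,fx=2.5,fy=2.5,interpolation=cv2.INTER_CUBIC))
t=np.zeros((400,640),np.uint8); t[225:285,395:455]=1
for n,W in(('top',w),('side',cloud(dict(s)))):
    z=W[:,:,2]; m=(abs(W[:,:,0]-.444)<.055)&(abs(W[:,:,1]+.045)<.055)&(z>.015)&(z<.03)
    print(n,m.sum(),cv2.minAreaRect(W[m][:,:2].astype(np.float32)*1000),np.percentile(z[m],[5,50,95]).round(4) if m.any() else '')
E
```

```text
{'ee_pos': array([0.4682, 0.1911, 0.158 ]), 'eef_rot': array([-3.1404e+00, -3.0000e-03,  3.0935e+00]), 'force': array([ 0.2276,  0.7117, -0.8295])}
top 478 ((446.728271484375, -43.37549591064453), (60.00611877441406, 65.49544525146484), 82.42484283447266) [0.0159 0.019  0.0229]
side 219 ((444.7102966308594, -45.80624008178711), (67.85989379882812, 65.9956283569336), 82.28148651123047) [0.0164 0.0204 0.0242]
```

View pics/s3.png

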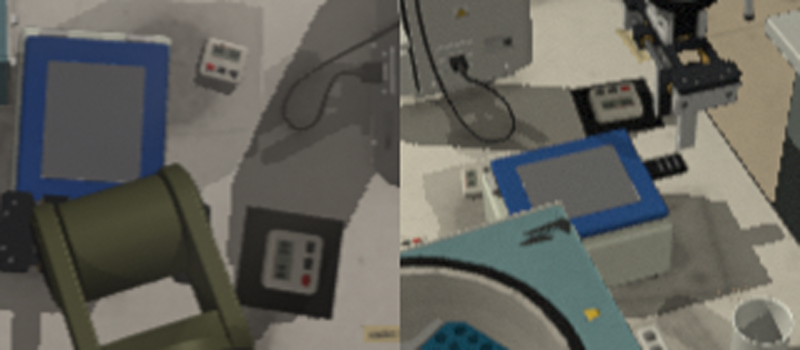

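The timer lies face up in the middle of the mat, at (293,262) in the picture, and the gripper is above the tongue. I descend and grip.

Request:
servo_tool([
  [60,0,0,0.02,0,0,0],
  [60,0,0,0.02,0,0,0],
  [60,0,0,0.015,0,0,0],
  [60,0,0,0.01,0,0,0],
  [60,0,0,0,0,0,0],
  [60,0,0,0,0,0,0],
  [20,0,0,0,0,0,0],
  [20,0,0,0,0,0,0],
], force=25)

```text
time_s: 15.35
ee_pos: [0.4691, 0.1912, 0.0947]
eef_rot: [3.141, 0.0, 3.094]
force: [-0.2, -0.7, 0.0]
grip_width: 0.0397
grip_force: 0.0
```

Request:
servo_tool([
  [20,0,0,0,0,0,0],
  [20,0,0,0,0,0,0],
  [20,0,0,0,0,0,0],
  [20,0,0,0,0,0,0],
  [20,0,0,0,0,0,0],
  [20,0,0,0,0,0,0],
  [20,0,0,0,0,0,0],
  [20,0,0,0,0,0,0],
])

```text
time_s: 16.35
ee_pos: [0.469, 0.1907, 0.0945]
eef_rot: [-3.141, -0.0, 3.094]
force: [0.0, -4.3, 2.8]
grip_width: 0.03
grip_force: 25.0
```

```bash
python3 - <<'E'
import numpy as np
from station import ctrl
o=ctrl.get_obs(); print({k:np.round(o[k],4) for k in('ee_pos','eef_rot','force','grip_width')})
# arc of the pinch point (u=.206,v=.006 lid frame); tool x=-heater x, tool z=down
f=lambda t,u=.206,v=.006: np.array([-u*np.cos(t)+v*np.sin(t), u*np.sin(t)+v*np.cos(t)])
n=24; s=np.linspace(0,1,n+1); t=np.radians(60)*(3*s**2-2*s**3)
P=np.array([f(a) for a in t]); d=np.diff(P,axis=0)
print(np.c_[-d[:,0],-d[:,1]].round(4).tolist(), (P[-1]-P[0]).round(4))
E
```

```text
{'ee_pos': array([0.469 , 0.1907, 0.0945]), 'eef_rot': array([-3.1407e+00, -1.0000e-04,  3.0938e+00]), 'force': array([ 0.0382, -4.3066,  2.8304]), 'grip_width': np.float64(0.03)}
[[-0.0, -0.0011], [-0.0001, -0.0032], [-0.0003, -0.005], [-0.0006, -0.0067], [-0.001, -0.0081], [-0.0016, -0.0094], [-0.0023, -0.0104], [-0.0031, -0.0112], [-0.004, -0.0117], [-0.0049, -0.0119], [-0.0058, -0.0119], [-0.0067, -0.0117], [-0.0074, -0.0112], [-0.008, -0.0106], [-0.0084, -0.0097], [-0.0086, -0.0088], [-0.0086, -0.0078], [-0.0083, -0.0067], [-0.0077, -0.0056], [-0.0068, -0.0046], [-0.0057, -0.0035], [-0.0043, -0.0025], [-0.0028, -0.0015], [-0.001, -0.0005]] [0.1082 0.1754]
```

Request:
servo_tool([
  [20,0,0,-0.0011,0,0,0],
  [20,-0.0001,0,-0.0032,0,0,0],
  [20,-0.0003,0,-0.005,0,0,0],
  [20,-0.0006,0,-0.0067,0,0,0],
  [20,-0.001,0,-0.0081,0,0,0],
  [20,-0.0016,0,-0.0094,0,0,0],
  [20,-0.0023,0,-0.0104,0,0,0],
  [20,-0.0031,0,-0.0112,0,0,0],
])

```text
time_s: 17.35
ee_pos: [0.4779, 0.1903, 0.1495]
eef_rot: [-3.141, -0.001, 3.094]
force: [3.7, -4.6, -3.3]
grip_width: 0.0297
grip_force: 25.0
```

Request:
servo_tool([
  [20,-0.004,0,-0.0117,0,0,0],
  [20,-0.0049,0,-0.0119,0,0,0],
  [20,-0.0058,0,-0.0119,0,0,0],
  [20,-0.0067,0,-0.0117,0,0,0],
  [20,-0.0074,0,-0.0112,0,0,0],
  [20,-0.008,0,-0.0106,0,0,0],
  [20,-0.0084,0,-0.0097,0,0,0],
  [20,-0.0086,0,-0.0088,0,0,0],
])

```text
time_s: 18.35
ee_pos: [0.532, 0.188, 0.2372]
eef_rot: [-3.141, -0.001, 3.094]
force: [1.9, -4.7, -4.9]
grip_width: 0.03
grip_force: 25.0
```

Request:
servo_tool([
  [20,-0.0086,0,-0.0078,0,0,0],
  [20,-0.0083,0,-0.0067,0,0,0],
  [20,-0.0077,0,-0.0056,0,0,0],
  [20,-0.0068,0,-0.0046,0,0,0],
  [20,-0.0057,0,-0.0035,0,0,0],
  [20,-0.0043,0,-0.0025,0,0,0],
  [20,-0.0028,0,-0.0015,0,0,0],
  [20,-0.001,0,-0.0005,0,0,0],
])

```text
time_s: 19.35
ee_pos: [0.5769, 0.186, 0.2696]
eef_rot: [-3.142, -0.0, 3.094]
force: [-1.7, -4.5, -3.0]
grip_width: 0.0297
grip_force: 25.0
```

```bash
cat > lid.py <<'E'
from h import *
o=ctrl.get_obs(); print({k:np.round(o[k],4) for k in('ee_pos','eef_rot','force','grip_width','grip_force')})
yaw=-.046; c0=np.array([.590,.1857,0]); R=np.array([[np.cos(yaw),-np.sin(yaw),0],[np.sin(yaw),np.cos(yaw),0],[0,0,1]])
for n in('top','side'):
    c=shot(n); w=cloud(c); h=cv2.cvtColor(c['pixels'],cv2.COLOR_RGB2HSV)
    q=(w-c0)@R
    m=(h[:,:,0]>105)&(h[:,:,0]<125)&(h[:,:,1]>110)&(abs(q[:,:,1])<.09)&(abs(q[:,:,0])<.13)&(q[:,:,2]>.09)&(q[:,:,2]<.32)
    m=cv2.erode(m.astype(np.uint8),np.ones((3,3)))>0
    p=q[m][:,[0,2]]
    if len(p)<30: print(n,len(p)); continue
    # robust plane line in x-z
    d=cv2.fitLine(p.astype(np.float32),cv2.DIST_HUBER,0,.001,.001).ravel()
    r=(p-d[2:])@np.array([-d[1],d[0]])
    for _ in range(4):
        g=abs(r)<.004; d=cv2.fitLine(p[g].astype(np.float32),cv2.DIST_HUBER,0,.001,.001).ravel(); r=(p-d[2:])@np.array([-d[1],d[0]])
    g=abs(r)<.004
    print(n,len(p),g.sum(),'angle deg',np.degrees(np.arctan2(abs(d[1]),abs(d[0]))).round(2),'hinge dist',abs((np.array([.085,.1])-d[2:])@np.array([-d[1],d[0]])).round(4),'x,z span',p[g].min(0).round(3),p[g].max(0).round(3))
E
python3 lid.py; python3 -c "
from h import *
s=np.load('/tmp/side.npz');cv2.imwrite('pics/s4.png',cv2.resize(s['pixels'][80:240,220:400,::-1],None,fx=3.5,fy=3.5))"
```

```text
{'ee_pos': array([0.5769, 0.186 , 0.2696]), 'eef_rot': array([-3.1416e+00, -2.0000e-04,  3.0939e+00]), 'force': array([-1.6712, -4.516 , -2.9971]), 'grip_width': np.float64(0.0297), 'grip_force': np.float64(24.9999)}
top 21
side 445 422 angle deg 59.09 hinge dist 0.0117 x,z span [0.    0.119] [0.087 0.259]
```

View pics/s4.png

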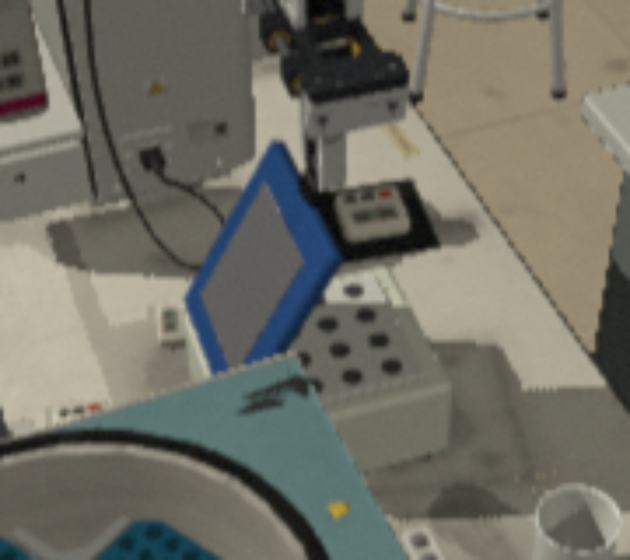

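The lid is open, with its blue top at crop (260,270), and the timer is still on the mat at (372,215). I refine the angle with a full 3D plane fit, using the bench as the reference level.

```bash
python3 - <<'E'
from h import *
yaw=-.046; c0=np.array([.590,.1857,0]); R=np.array([[np.cos(yaw),-np.sin(yaw),0],[np.sin(yaw),np.cos(yaw),0],[0,0,1]])
def plane(p):
    for _ in range(8):
        m=p.mean(0); n=np.linalg.svd(p-m,full_matrices=False)[2][2]; n*=np.sign(n[2]); r=(p-m)@n; s=max(2*r.std(),.002)
        p=p[abs(r)<s]
    return n,m,len(p),r.std()
for k in range(3):
    w=cloud(shot('side')); q=((w-c0)@R).reshape(-1,3); q=q[np.isfinite(q).all(1)]
    th=np.radians(60); v=(q[:,0]-.085)*np.sin(th)+(q[:,2]-.1)*np.cos(th); u=-(q[:,0]-.085)*np.cos(th)+(q[:,2]-.1)*np.sin(th)
    n,m,N,s=plane(q[(abs(v-.013)<.006)&(u>.02)&(u<.165)&(abs(q[:,1])<.068)])
    print('lid',np.degrees(np.arctan2(n[0],n[2])).round(2),'tilt y',np.degrees(np.arctan2(n[1],n[0])).round(2),N,s.round(4),'v',((np.array([.085,0,.1])-m)@n).round(4))
    n,m,N,s=plane(q[(abs(q[:,2])<.01)&(q[:,0]>-.25)&(q[:,0]<.2)&(q[:,1]<-.12)&(q[:,1]>-.3)])
    print('bench',np.degrees(np.arctan2(n[0],n[2])).round(2),N,m.round(4))
E
```

```text
lid 59.26 tilt y 0.07 1158 0.0009 v -0.0121
bench 0.09 2255 [-0.0036 -0.2093  0.0017]
lid 59.31 tilt y 0.02 1155 0.0009 v -0.012
bench 0.13 2253 [-0.002  -0.2093  0.0017]
lid 59.11 tilt y 0.09 1167 0.001 v -0.0123
bench 0.16 2292 [-0.0012 -0.2097  0.0017]
```

Request:
servo_tool([
  [20,-0.0007,0,-0.0004,0,0,0],
  [20,-0.0007,0,-0.0004,0,0,0],
  [20,-0.0005,0,-0.0003,0,0,0],
  [20,0,0,0,0,0,0],
  [20,0,0,0,0,0,0],
  [20,0,0,0,0,0,0],
  [20,0,0,0,0,0,0],
  [20,0,0,0,0,0,0],
])

```text
time_s: 20.6
ee_pos: [0.5788, 0.1859, 0.2707]
eef_rot: [-3.142, -0.0, 3.094]
force: [-0.4, -4.2, -6.6]
grip_width: 0.0299
grip_force: 25.0
```

```bash
python3 lid.py; python3 -c "
from h import *
print(ctrl.get_obs()['joint_vel'].round(4)); print(ctrl.hand_in())"
```

```text
{'ee_pos': array([0.5788, 0.1859, 0.2707]), 'eef_rot': array([-3.1416, -0.    ,  3.0937]), 'force': array([-0.3818, -4.2202, -6.6035]), 'grip_width': np.float64(0.0299), 'grip_force': np.float64(24.9997)}
top 15
side 447 427 angle deg 59.82 hinge dist 0.0111 x,z span [0.002 0.119] [0.087 0.26 ]
[-0.0011  0.0012  0.0006 -0.0005 -0.0006  0.0001]
the job is handed in; nothing more can be done
None
```

I handed the job in at about 21 s: the timer lies face up within about 3 mm of the mat's middle, the lid is held in the gripper at a camera-measured 59.8°, and I kept clear of the beaker, rack and cassette (not re-measured at the end).

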